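# Rock the bushing block out of the vise pads

### The arm

A 7-joint arm with a two-finger parallel gripper is mounted at the origin on the work surface. World frame = base frame: x ahead of the robot, y to its left, z up, the work surface at z = 0. Lengths are in m, angles in rad, forces in N, time in s.
With the tool pointing down it reaches from about 0.425 to 0.925 m from the base axis. Payload 6.8 kg.
Tool frame: the origin (TCP) lies on the centre line of the jaws, within the pads' length; the fingertips stand 19 mm ahead of it and the grasp point (between the pads) is the TCP (tcp_to_tips is the distance from the TCP to the fingertips, in m); x points along the fingers, y is the direction in which the jaws open and shut, and the axes are right-handed (so a half turn about x gives the same grasp; the last joint's range is limited). The gripper opens to 85 mm and grips with 20 to 120 N. Pads are 22 mm wide; open, the fingers measure 114 mm over their backs; the gripper's body (76 mm by 85 mm) begins 54 mm behind the grasp point. The pads swing forward as they close: fully open they stand 13 mm farther back than shut.
Start: joints at [1.087, 0.477, 0.022, 1.555, -0.011, 1.109, -0.083], TCP at [0.248, -0.628, 0.25] pointing down, gripper open.
Joint ranges: [-2.96, 2.96], [-0.34, 2.1], [-1.41, 1.46], [0.24, 2.44], [-1.37, 4.51], [0.17, 1.92], [-2.96, 2.96]. Speed limits (rad/s): [2.39, 2.39, 3.14, 3.14, 3.14, 3.14, 3.14].

### API

Orientations are given as a unit quaternion [w, x, y, z].
In Python, from station import get_obs, read_camera, hand_in, spot_in, cut_out, tcp_to_tips gives the robot as it stands.
- The arm moves only by the shell command python3 -m jog 'ROWS' [FORCE]. ROWS is JSON, a list of rows, each an object of numbers: "gripper": the closure, from 0 (fully open) to 1 (shut); "dx", "dy", "dz": the shift along the world's x, y, z in m; "rx", "ry", "rz": the turn, a rotation vector about the world's x, y, z in degrees. In form: [{"gripper": .., "dx": .., "dy": .., "dz": .., "rx": .., "ry": .., "rz": ..}, ...]. A call has 1 to 10 rows; each row is the pose to reach, as a shift and turn from the pose commanded when the call began; what a row does not reach only later rows make up. A row lasts 1/10 s, in which the tool goes at most 50 mm and 8.59 degrees, less where a joint would pass 70% of its speed; a pose out of reach is approached as far as the arm can. A call with a gripper value outside its range is refused whole. The fingers move at their own pace and stop on an object; FORCE is the grip in N (left out, the last holds). Time passes only in rows, so rows that repeat a pose let the fingers close. It gives the time, the measured TCP pose, the force and the opening at its end, in the units of the state.
- get_obs(): the state, without advancing time (a new reading comes with each control period).
- read_camera(name): name is "scene" or "top" or "wrist"; returns a dict with "pixels" (480x640x3 uint8, blue, green, red), "range_z" (480x640 float32, m along the optical axis (not along the pixel's ray), 0 where there is no reading), "camera_matrix" (3x3 intrinsics, pixels), "cam_to_world" (4x4, takes a point from camera to world coordinates). Camera axes: x right, y down, z forward; pixel columns grow to the right and rows downward; lengths in m; the calibration is good to about 2 mm. A picture is of the moment at which its call begins.
- hand_in(): hands the job in, once; it reports no verdict.
Trained networks look in the newest picture that a camera, given by its name, has taken for a name from the list of things; names that differ only in an ending like _2 or _b are one class to them, and where a whole thing is asked for, a point or a joint stands for the part that bears it (a point fixed in the world has none). Each returns a list of dicts, best first, with "conf" (0 to 1); they miss things now and then, are a little off and sometimes report something else, mostly with a low value. They report only what shows in the picture. A call takes as long as a camera call.
- spot_in(camera, label): "box" ([centre column, centre row, width, height] in pixels, round what is visible of it).
- cut_out(camera, label): "mask" (480x640 bool, what is visible of it) and "box" ([centre column, centre row, width, height] in pixels, round what is visible of it).
The state is a dict: "t": time; "q": joint angles; "joint_vel": joint speeds; "joint_torque": joint torques, N m; "eef_pos": TCP position; "tool_rot": TCP orientation; "contact_force": force on the tool from outside, world axes, zero at the start; "torque": the same for the moment, N m; "gripper_width": opening from 0.0 (shut) to 1.0 (fully open).
Only numpy, scipy, OpenCV 4.12 (cv2) and the standard library are available. Lean on these libraries where they do the work, as an engineer would, in place of code of your own. Each camera call takes 0.05 s, during which the arm holds its last target. There are 200 camera calls.

### The job

Take the steel keeper plate off the bronze bushing block in the blue vise and hang it by its eye on the post of the wooden stand. Then grip the stuck block by its head, rock it to one jaw and to the other until both aluminium pads have been pushed back off its neck, and draw it up out of the vise. Finish while still holding it upright and still, over the vise and about 2 cm clear above the pads; leave the other things on the bench alone.

Things in the scene. Friction and masses are not known exactly. Their poses are not given: they have to be found in the camera images.
- vise: Small blue bench vise, fixed. Origin on the bench top (z = 0) under the middle of the jaw gap; x: direction the jaws close, away from the robot, turned up to 0.3 rad (screw handle at +x); y along the jaws (90 mm). Blue jaws 75 mm high, 36 mm apart, each topped by an 8 mm thick aluminium pad (tops 83 mm above the bench).
- slot_floor (a point): Centre of the floor the block's foot stands on, 37 mm above the bench, between the jaws; axes as the vise. A shallow slot there (8 mm deep, 20 mm in x, 29 mm in y) keeps the foot in place while the block is rocked.
- block_head (a point): Middle of the block's head, 68 mm above its underside. Tilting the block about a lower edge of its foot (about the vise y axis) makes the neck push a pad back: 0.15 rad, about 10 mm sideways here, pushes it about 5 mm. With both pads back more than 4 mm the upright block lifts out freely.
- jaws_top (a point): Point over the vise origin at the height of the pads' top faces (83 mm above the bench), midway between the pads; axes as the vise.
- pad_near (a joint): Aluminium pad on the jaw nearer the robot: how far it has been pushed back towards vise -x, in m, 0 to 0.012 (starts at 0 to 0.001). At 0 its inner edge stands 6 mm from the vise centre plane. It slides stiffly (about 8 N) only along vise x and stays where it is pushed.
- pad_far (a joint): The same for the pad on the jaw away from the robot, pushed back towards vise +x, in m.
- block: Bronze bushing block, about 0.3 kg, upright in the vise. Origin: centre of its underside; axes as the vise. Foot 18 (x) x 26 (y) x 35 mm tall; neck 10 x 26 mm, 35 to 51 mm up; head 18 x 26 mm, 51 to 85 mm up, starting 5 mm above the pad tops, to be gripped from above. The pads overlap the foot's shoulders by 2 to 3 mm: pulled straight up it rises 3 mm, then jams fast.
- keeper: Steel keeper plate, 90 g, 5 mm thick: ring of 64 mm outer diameter, its eye (40 mm) round the block's head, lying on the pads; flat 20 mm wide tail along its +y. On the tail stands a red finger tab 12 (x) x 22 (y) mm, centred 62 mm from the eye centre, top 39 mm above the plate's underside. Origin: eye centre, underside; z up.
- stand: Fixed dark wooden stand, 120 x 120 x 20 mm, with an upright steel post, 12 mm diameter, in its middle, whose top is 75 mm above the bench. Origin on the bench top under the post.
- post_foot (a point): Foot of the post, on its axis, at the stand's top face (20 mm above the bench), on which the hung keeper lies flat.
- mallet: Black rubber-faced mallet with a wooden handle, lying; bystander. Origin under the head, 85 mm wide and 54 mm high; handle 210 mm long to its -x.
- punch: Bronze drift punch, 156 mm long, 17 mm high, lying along its x; bystander. Origin near its middle on the bench.
- filter_housing: Grey plastic air filter housing, 138 x 178 x 82 mm with a black spout to 110 mm along its +x; bystander. Origin at its underside centre.
- parts_tin: Dented open steel parts tin, 130 x 100 x 45 mm; bystander. Origin at its underside centre.
- carburetor: Aluminium carburetor body, about 90 x 60 x 112 mm; bystander. Origin at its underside centre.
- screwdriver: Screwdriver lying on the bench, handle to its -x; bystander.

How it is judged:
On the way, in this order (a step that is already met when the one before it is completed fails the run):
1. the keeper lies on the stand with its eye over the post, let go, the block still in the vise with both pads on its neck (horizontal distance between keeper and post_foot below 0.018 m and z of keeper in the frame of post_foot below 0.008 m and angle between keeper's own z axis and vertical below 0.12 rad and contact force between keeper and the fingers below 0.1 N and z of block in the frame of vise below 0.043 m and value of joint each of pad_near, pad_far below 0.002 m), for 0.2 s.
2. the block, its foot still in the vise, has been rocked to one side and has pushed one pad back by more than 2 mm (z of block in the frame of vise below 0.06 m and angle between block's own z axis and vertical above 0.05 rad and value of joint any of pad_near, pad_far above 0.002 m).
3. the block, its foot still in the vise, has been rocked to the other side too: both pads pushed back by more than 2 mm (z of block in the frame of vise below 0.06 m and angle between block's own z axis and vertical above 0.05 rad and value of joint each of pad_near, pad_far above 0.002 m).
At the end, for the whole second after the job is handed in: Block still, gripped, upright within 0.17 rad, underside 6 to 45 mm above the pad tops and within 40 mm of the jaw centre, touching only the fingers; both pads back over 2 mm; keeper released flat on the stand, eye within 18 mm of the post axis, underside within 8 mm of the stand top (z of block in the frame of jaws_top between 0.006 and 0.045 m and horizontal distance between block and jaws_top below 0.04 m and angle between block's own z axis and vertical below 0.17 rad and linear speed of block below 0.03 m/s and contact force between block and the fingers above 1 N and contact force between block and vise below 0.1 N and contact force between block and keeper below 0.1 N and contact force between block and stand below 0.1 N and value of joint each of pad_near, pad_far above 0.002 m and horizontal distance between keeper and post_foot below 0.018 m and z of keeper in the frame of post_foot below 0.008 m and angle between keeper's own z axis and vertical below 0.12 rad and contact force between keeper and the fingers below 0.1 N and linear speed of keeper below 0.02 m/s); the arm keeps its last pose, push and grip.
It fails at once if a bystander (mallet, punch, filter housing, tin, carburetor, screwdriver) is shifted by more than 25 mm (distance of any of mallet, punch, filter_housing, parts_tin, carburetor, screwdriver from where it was at the start of the episode above 0.025 m).
It also fails if it takes over 53 s, if anything falls off the work surface, if the arm or the gripper's body presses on something with over 40 N, if the wrist force passes 120 N, or if a joint passes its speed limit or range.

## Working session

There is one attempt and no reset: what is moved stays moved. The work goes in short steps, Python scripts to look and compute and a shell command to move; the robot and the scene stay as the last step left them, time stands still between calls to the robot, and variables do not carry over. Pictures are saved under pics/ and viewed, about 8 in all and at most 12, crops included, and the job is handed in when it is done.

```bash
mkdir -p pics; ls; cat > h.py <<'E'
import numpy as np, cv2
from station import *
def cloud(c):
    K=c["camera_matrix"];z=c["range_z"];T=c["cam_to_world"]
    v,u=np.mgrid[0:480,0:640]
    p=np.stack([(u-K[0,2])/K[0,0]*z,(v-K[1,2])/K[1,1]*z,z],-1)
    w=p@T[:3,:3].T+T[:3,3]; w[z==0]=np.nan
    return w
E
python3 - <<'E'
from h import *
print(get_obs()); print(tcp_to_tips)
for n in("top","scene"):
    c=read_camera(n);cv2.imwrite(f"pics/{n}0.png",c["pixels"]);np.save(f"/tmp/{n}.npy",cloud(c)); W=cloud(c)
    for l in("vise","block","keeper","stand","mallet","punch","filter_housing","parts_tin","carburetor","screwdriver","pad_near","pad_far"):
        r=cut_out(n,l)
        for d in r[:2]:
            m=d["mask"];P=W[m];P=P[~np.isnan(P[:,0])]
            if len(P): print(n,l,round(d["conf"],2),np.round(d["box"]),np.round(np.median(P,0),3),np.round(np.percentile(P,2,0),3),np.round(np.percentile(P,98,0),3))
E
```

```text
pics
{'t': 0.0, 'q': array([ 1.08688049,  0.47776334,  0.02231257,  1.55646394, -0.01146202,
        1.10931064, -0.08309866]), 'joint_vel': array([-0.0011698 , -0.00069766, -0.00021235,  0.00149569,  0.00057923,
        0.00046852, -0.00067583]), 'joint_torque': array([ 5.37182914e-04, -5.96449757e+01,  1.60799693e+00, -2.81195498e+01,
        1.24821975e-02,  9.21332510e-03, -4.86734834e-06]), 'eef_pos': array([ 0.2475319 , -0.62736632,  0.24934455]), 'tool_rot': array([-0.13149393, -0.69448153, -0.13273116,  0.69482889]), 'contact_force': array([ 0.75129353,  0.24648581, -0.05207355]), 'torque': array([0.00859686, 0.02141964, 0.02138382]), 'gripper_width': 1.0013714280612078}
0.019
top vise 0.97 [244. 172.  42. 112.] [0.633 0.194 0.061] [ 0.507  0.148 -0.752] [1.097 0.323 0.087]
top block 0.6 [246. 198.  16.   6.] [0.574 0.192 0.12 ] [0.567 0.181 0.069] [0.584 0.206 0.126]
top keeper 0.87 [238. 199.  43.  26.] [0.577 0.212 0.088] [0.546 0.165 0.081] [0.604 0.262 0.123]
top stand 0.74 [382. 197.  50.  50.] [ 0.601 -0.18   0.02 ] [ 0.541 -0.24   0.012] [ 0.663 -0.12   0.027]
top mal
[... 2306 characters left out ...]
40.  44.] [0.357 0.283 0.066] [0.31  0.244 0.008] [0.388 0.312 0.114]
scene carburetor 0.97 [459. 258.  42.  49.] [0.356 0.282 0.065] [0.308 0.243 0.004] [0.388 0.312 0.114]
scene screwdriver 0.75 [254. 177.  63.  16.] [ 0.384 -0.327  0.019] [ 0.293 -0.361  0.008] [ 0.425 -0.262  0.028]
scene pad_near 0.6 [384. 297.  50.  39.] [0.535 0.199 0.083] [0.51  0.15  0.002] [0.571 0.239 0.089]
scene pad_near 0.3 [256. 175.  72.  18.] [ 0.383 -0.327  0.019] [ 0.277 -0.368  0.001] [ 0.425 -0.251  0.028]
scene pad_far 0.67 [368. 322.  47.  45.] [0.625 0.199 0.082] [0.589 0.155 0.061] [0.643 0.243 0.086]
scene pad_far 0.57 [378. 302.  16.  22.] [0.583 0.199 0.113] [0.568 0.184 0.081] [0.587 0.21  0.125]
```

```bash
python3 - <<'E'
from h import *
from scipy.spatial.transform import Rotation as R
o=get_obs();q=o["tool_rot"];print(np.round(R.from_quat(q[[1,2,3,0]]).as_matrix(),3))
a=cv2.imread("pics/top0.png")[130:330,100:540];b=cv2.imread("pics/scene0.png")[230:430,200:560]
a=cv2.resize(a,(792,360),interpolation=cv2.INTER_CUBIC)[:300];b=cv2.resize(b,(540,300))
b=cv2.copyMakeBorder(b,0,0,0,252,0)
cv2.imwrite("pics/a.png",np.vstack([a,b]))
E
```

```text
[[-0.     0.367 -0.93 ]
 [-0.    -0.93  -0.367]
 [-1.     0.     0.   ]]
```

View pics/a.png

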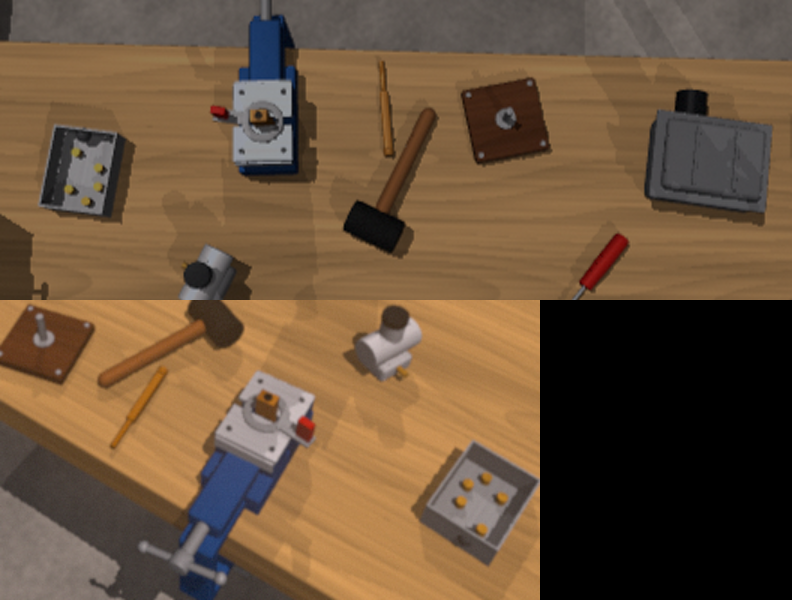

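```bash
T='{"gripper":0,"dx":0.18,"dy":0.43,"dz":0.06,"rz":68.5}'; python3 -m jog '[{"gripper":0,"dx":0.18,"dy":0.43,"dz":0.06,"rz":68.5},{"gripper":0,"dx":0.18,"dy":0.43,"dz":0.06,"rz":68.5},{"gripper":0,"dx":0.18,"dy":0.43,"dz":0.06,"rz":68.5},{"gripper":0,"dx":0.18,"dy":0.43,"dz":0.06,"rz":68.5},{"gripper":0,"dx":0.18,"dy":0.43,"dz":0.06,"rz":68.5},{"gripper":0,"dx":0.18,"dy":0.43,"dz":0.06,"rz":68.5},{"gripper":0,"dx":0.18,"dy":0.43,"dz":0.06,"rz":68.5},{"gripper":0,"dx":0.18,"dy":0.43,"dz":0.06,"rz":68.5},{"gripper":0,"dx":0.18,"dy":0.43,"dz":0.06,"rz":68.5},{"gripper":0,"dx":0.18,"dy":0.43,"dz":0.06,"rz":68.5}]'
```

```text
$[0]: bad value
```

```bash
python3 -m jog '[{"gripper":0.0,"dx":0.015,"dy":0.043,"dz":0.01,"rz":6},{"gripper":0.0,"dx":0.03,"dy":0.086,"dz":0.02,"rz":13},{"gripper":0.0,"dx":0.05,"dy":0.13,"dz":0.03,"rz":20},{"gripper":0.0,"dx":0.07,"dy":0.172,"dz":0.04,"rz":27},{"gripper":0.0,"dx":0.09,"dy":0.215,"dz":0.05,"rz":34},{"gripper":0.0,"dx":0.11,"dy":0.258,"dz":0.06,"rz":41},{"gripper":0.0,"dx":0.13,"dy":0.3,"dz":0.06,"rz":48},{"gripper":0.0,"dx":0.15,"dy":0.343,"dz":0.06,"rz":55},{"gripper":0.0,"dx":0.165,"dy":0.386,"dz":0.06,"rz":62},{"gripper":0.0,"dx":0.18,"dy":0.43,"dz":0.06,"rz":68.5}]'
```

```text
$[0]: bad value
```

```bash
python3 -m jog --help; python3 -m jog '[{"dx":0.01}]'; python3 -m jog '[{"gripper":0.02,"dx":0.02,"dy":0.0,"dz":0.0,"rx":0.0,"ry":0.0,"rz":0.0}]'
```

```text
t: 1.4
eef_pos: [0.2645, -0.629, 0.2505]
tool_rot: [-0.13, -0.694, -0.13, 0.696]
contact_force: [-0.1, 0.0, 0.3]
gripper_width: 0.979invalid input: not JSON, or not a number
$[0]: bad value
```

```bash
python3 -m jog '[{"gripper":0,"dx":0.02,"dy":0.043,"dz":0.01,"rx":0,"ry":0,"rz":6},{"gripper":0,"dx":0.04,"dy":0.086,"dz":0.02,"rx":0,"ry":0,"rz":13},{"gripper":0,"dx":0.06,"dy":0.13,"dz":0.03,"rx":0,"ry":0,"rz":20},{"gripper":0,"dx":0.08,"dy":0.172,"dz":0.04,"rx":0,"ry":0,"rz":27},{"gripper":0,"dx":0.1,"dy":0.215,"dz":0.05,"rx":0,"ry":0,"rz":34},{"gripper":0,"dx":0.12,"dy":0.258,"dz":0.06,"rx":0,"ry":0,"rz":41},{"gripper":0,"dx":0.14,"dy":0.3,"dz":0.06,"rx":0,"ry":0,"rz":48},{"gripper":0,"dx":0.16,"dy":0.343,"dz":0.06,"rx":0,"ry":0,"rz":55},{"gripper":0,"dx":0.18,"dy":0.386,"dz":0.06,"rx":0,"ry":0,"rz":62},{"gripper":0,"dx":0.2,"dy":0.43,"dz":0.06,"rx":0,"ry":0,"rz":68.5}]'
```

```text
t: 2.4
eef_pos: [0.4693, -0.1951, 0.3109]
tool_rot: [0.502, 0.499, 0.501, -0.498]
contact_force: [1.0, 0.2, 0.9]
gripper_width: 0.999
```

```bash
python3 -m jog '[{"gripper":0,"dx":0.01,"dy":0.045,"dz":0,"rx":0,"ry":0,"rz":0},{"gripper":0,"dx":0.02,"dy":0.09,"dz":0,"rx":0,"ry":0,"rz":0},{"gripper":0,"dx":0.03,"dy":0.135,"dz":0,"rx":0,"ry":0,"rz":0},{"gripper":0,"dx":0.04,"dy":0.18,"dz":0,"rx":0,"ry":0,"rz":0},{"gripper":0,"dx":0.05,"dy":0.225,"dz":0,"rx":0,"ry":0,"rz":0},{"gripper":0,"dx":0.065,"dy":0.27,"dz":0,"rx":0,"ry":0,"rz":0},{"gripper":0,"dx":0.08,"dy":0.315,"dz":0,"rx":0,"ry":0,"rz":0},{"gripper":0,"dx":0.09,"dy":0.36,"dz":0,"rx":0,"ry":0,"rz":0},{"gripper":0,"dx":0.1,"dy":0.39,"dz":0,"rx":0,"ry":0,"rz":0},{"gripper":0,"dx":0.1,"dy":0.39,"dz":0,"rx":0,"ry":0,"rz":0}]'; python3 - <<'E'
from h import *
c=read_camera("wrist");cv2.imwrite("pics/w1.png",c["pixels"]);W=cloud(c);np.save("/tmp/w1.npy",W)
print(c["cam_to_world"].round(3))
for l in("block","keeper","vise","pad_near","pad_far"):
    for d in cut_out("wrist",l)[:2]:
        m=d["mask"];np.save(f"/tmp/m_{l}.npy",m);P=W[m];P=P[~np.isnan(P[:,0])]
        print(l,round(d["conf"],2),np.round(d["box"]),np.round(np.median(P,0),4),np.round(np.percentile(P,2,0),4),np.round(np.percentile(P,98,0),4))
hsv=cv2.cvtColor(c["pixels"],cv2.COLOR_BGR2HSV)
red=((hsv[...,0]<6)|(hsv[...,0]>174))&(hsv[...,1]>150)&(hsv[...,2]>60)&(W[...,2]>.115)
P=W[red];print("red",len(P),P.mean(0),cv2.minAreaRect((P[:,:2]*1000).astype(np.float32)))
E
```

```text
t: 3.4
eef_pos: [0.5673, 0.1996, 0.3105]
tool_rot: [0.501, 0.499, 0.503, -0.497]
contact_force: [-0.2, 0.2, 0.5]
gripper_width: 1.004
[[ 1.     0.008  0.003  0.566]
 [ 0.008 -0.954 -0.3    0.278]
 [ 0.     0.3   -0.954  0.435]
 [ 0.     0.     0.     1.   ]]
block 0.87 [327. 223.  20.  41.] [0.576  0.2013 0.1218] [0.5665 0.1841 0.0604] [0.5851 0.2092 0.1236]
keeper 0.89 [326. 197.  63. 112.] [0.5794 0.2157 0.0881] [0.5461 0.1675 0.0855] [0.604  0.2675 0.1226]
vise 0.81 [411. 202. 302. 121.] [0.6378 0.2068 0.0614] [ 0.515   0.1503 -0.0356] [0.8066 0.2456 0.0846]
pad_near 0.96 [290. 219.  58.  92.] [0.5362 0.1979 0.083 ] [0.5125 0.151  0.0781] [0.5671 0.2379 0.0848]
pad_near 0.66 [328. 197.  66. 110.] [0.5794 0.2157 0.0881] [0.547  0.1669 0.0829] [0.6042 0.2675 0.1226]
pad_far 0.74 [363. 217.  60.  97.] [0.6177 0.2003 0.083 ] [0.5884 0.1545 0.0784] [0.64   0.2419 0.0847]
pad_far 0.48 [290. 219.  61.  92.] [0.5362 0.1979 0.083 ] [0.5124 0.1509 0.0776] [0.5671 0.2385 0.0848]
red 351 [0.58257264 0.25707929 0.12178517] ((582.6691284179688, 256.7823791503906), (21.509811401367188, 11.132272720336914), 82.85045623779297)
```

View pics/w1.png

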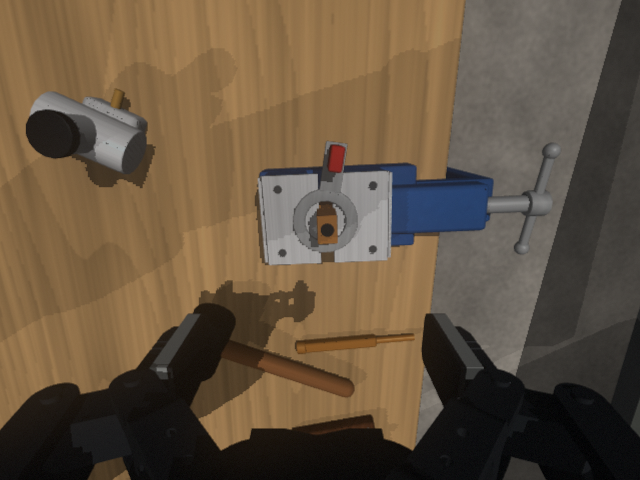

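```bash
python3 - <<'E'
from h import *
W=np.load("/tmp/w1.npy");px=cv2.imread("pics/w1.png")
def rect(m,n):
    P=(W[m][:,:2]*1000).astype(np.float32);print(n,len(P),P.mean(0),cv2.minAreaRect(P))
near=(abs(W[...,0]-.577)<.05)&(abs(W[...,1]-.197)<.06)
b=np.load("/tmp/m_block.npy")&(W[...,2]>.119);rect(b,"block top")
z=W[...,2]
pad=(z>.0805)&(z<.0845)&(abs(W[...,0]-.575)<.08)&(abs(W[...,1]-.197)<.06)
rect(pad,"pads")
for n,l,h in(("near",.5,.572),("far",.58,.66)):
    m=pad&(W[...,0]>l)&(W[...,0]<h)&np.isfinite(z); rect(m,n)
# inner edges of pads at low y (rows y<.165)
for y0 in np.arange(.150,.17,.003):
    m=pad&(abs(W[...,1]-y0)<.0015);x=np.sort(W[m][:,0]);d=np.diff(x);i=d.argmax();print(round(y0,3),x[0],x[i],x[i+1],x[-1])
k=(z>.0862)&(z<.0905)&near;P=W[k][:,:2];P=P[P[:,1]<.218]
from scipy.optimize import least_squares
d0=lambda c:np.hypot(*(P-c).T)
c=np.array([.575,.197])
for i in range(10):
    r=d0(c); s=least_squares(lambda c:np.clip(abs(d0(c)-.026)-.006,0,None),c,x_scale=.001,diff_step=1e-3);c=s.x
print("eye",c,len(P),s.cost)
T=np.load("/tmp/top.npy");m=(abs(T[...,0]-.602)<.04)&(abs(T[...,1]+.18)<.04)&(T[...,2]>.035);P=T[m];print("post top",len(P),P.round(3).tolist()[:12])
E
```

```text
block top 581 [576.2872  196.59474] ((576.2183227539062, 195.93942260742188), (17.76287841796875, 26.17106056213379), 1.65865159034729)
pads 7475 [576.6364  197.66925] ((576.19970703125, 195.7112579345703), (127.85626220703125, 90.56458282470703), 2.9007623195648193)
near 3786 [539.3432  196.37456] ((541.97607421875, 193.92935180664062), (58.85209655761719, 91.2601318359375), 0.7162153124809265)
far 3681 [614.99915 198.97617] ((610.1832885742188, 197.44403076171875), (59.29636001586914, 90.65168762207031), 2.401200771331787)
0.15 0.5187354111138306 0.5268936486345925 0.5279860369701084 0.5719329964443014
0.153 0.5187078753142201 0.5719087285167473 0.5862126304553481 0.6299525719113559
0.156 0.5176574194126657 0.5718649987337113 0.5860800392045793 0.6391956773559798
0.159 0.5146460839775414 0.5708191672028072 0.5851331519126715 0.6403740164573112
0.162 0.5180081305112193 0.5707821104404845 0.5849899839918414 0.6386486905728568
0.165 0.5182320717828756 0.5656883423595841 0.5858977613820899 0.6387042667864915
0.168 0.5173009929655725 0.5586042669218471 0.5928342954939482 0.6383284757918901
eye [0.57557218 0.19282988] 1563 0.00011312495086261156
post top 27 [[0.608, -0.179, 0.074], [0.609, -0.183, 0.07], [0.608, -0.185, 0.076], [0.604, -0.176, 0.078], [0.605, -0.179, 0.077], [0.605, -0.182, 0.075], [0.605, -0.185, 0.075], [0.602, -0.177, 0.074], [0.603, -0.18, 0.073], [0.603, -0.182, 0.074], [0.603, -0.185, 0.072], [0.604, -0.176, 0.057]]
```

```bash
python3 -m jog '[{"gripper":0.2,"dx":0.008,"dy":0.03,"dz":-0.02,"rx":0,"ry":0,"rz":-4},{"gripper":0.3,"dx":0.0155,"dy":0.0575,"dz":-0.05,"rx":0,"ry":0,"rz":-7.5},{"gripper":0.4,"dx":0.0155,"dy":0.0575,"dz":-0.09,"rx":0,"ry":0,"rz":-7.5},{"gripper":0.4,"dx":0.0155,"dy":0.0575,"dz":-0.13,"rx":0,"ry":0,"rz":-7.5},{"gripper":0.4,"dx":0.0155,"dy":0.0575,"dz":-0.16,"rx":0,"ry":0,"rz":-7.5},{"gripper":0.4,"dx":0.0155,"dy":0.0575,"dz":-0.18,"rx":0,"ry":0,"rz":-7.5},{"gripper":0.4,"dx":0.0155,"dy":0.0575,"dz":-0.195,"rx":0,"ry":0,"rz":-7.5},{"gripper":0.4,"dx":0.0155,"dy":0.0575,"dz":-0.199,"rx":0,"ry":0,"rz":-7.5},{"gripper":0.4,"dx":0.0155,"dy":0.0575,"dz":-0.199,"rx":0,"ry":0,"rz":-7.5}]' 40; python3 - <<'E'
from h import *
print(get_obs()["eef_pos"])
c=read_camera("wrist");cv2.imwrite("pics/w2.png",c["pixels"]);W=cloud(c)
hsv=cv2.cvtColor(c["pixels"],cv2.COLOR_BGR2HSV)
red=((hsv[...,0]<6)|(hsv[...,0]>174))&(hsv[...,1]>150)&(hsv[...,2]>60)&(W[...,2]>.118)
P=W[red];print("red",len(P),P.mean(0),cv2.minAreaRect((P[:,:2]*1000).astype(np.float32)))
E
```

```text
t: 4.6
eef_pos: [0.5835, 0.2492, 0.1115]
tool_rot: [0.466, 0.532, 0.466, -0.532]
contact_force: [0.3, -0.5, 0.4]
gripper_width: 0.604
[0.58353405 0.24918295 0.11147595]
red 1826 [0.58301291 0.25837949 0.12177874] ((582.8868408203125, 257.2290954589844), (22.48232078552246, 11.695464134216309), 82.7608642578125)
```

View pics/w2.png

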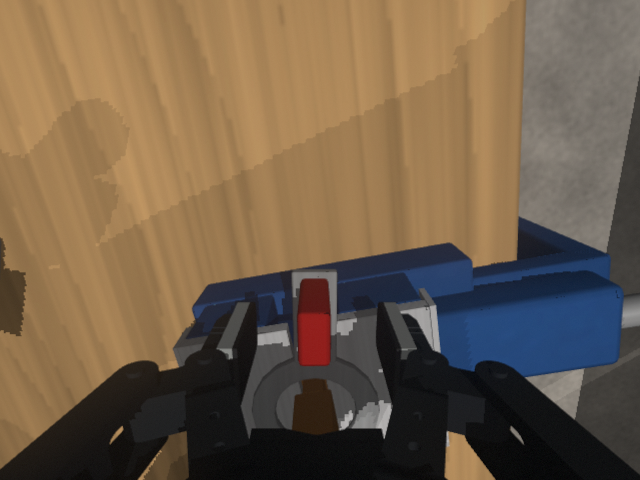

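```bash
python3 -m jog '[{"gripper":0.4,"dx":0,"dy":0.008,"dz":0,"rx":0,"ry":0,"rz":0},{"gripper":0.4,"dx":0,"dy":0.008,"dz":0,"rx":0,"ry":0,"rz":0},{"gripper":1,"dx":0,"dy":0.008,"dz":0,"rx":0,"ry":0,"rz":0},{"gripper":1,"dx":0,"dy":0.008,"dz":0,"rx":0,"ry":0,"rz":0},{"gripper":1,"dx":0,"dy":0.008,"dz":0,"rx":0,"ry":0,"rz":0},{"gripper":1,"dx":0,"dy":0.008,"dz":0,"rx":0,"ry":0,"rz":0},{"gripper":1,"dx":0,"dy":0.008,"dz":0,"rx":0,"ry":0,"rz":0},{"gripper":1,"dx":0,"dy":0.008,"dz":0,"rx":0,"ry":0,"rz":0}]' 60
```

```text
t: 5.45
eef_pos: [0.5834, 0.2575, 0.1116]
tool_rot: [0.466, 0.532, 0.466, -0.531]
contact_force: [-0.8, -1.3, 3.3]
gripper_width: 0.128
```

```bash
python3 -m jog '[{"gripper":1,"dx":0,"dy":0,"dz":0.015,"rx":0,"ry":0,"rz":0},{"gripper":1,"dx":0,"dy":0,"dz":0.035,"rx":0,"ry":0,"rz":0},{"gripper":1,"dx":0,"dy":0,"dz":0.055,"rx":0,"ry":0,"rz":0},{"gripper":1,"dx":0,"dy":0,"dz":0.07,"rx":0,"ry":0,"rz":0},{"gripper":1,"dx":0.003,"dy":-0.03,"dz":0.075,"rx":0,"ry":0,"rz":0},{"gripper":1,"dx":0.007,"dy":-0.07,"dz":0.075,"rx":0,"ry":0,"rz":0},{"gripper":1,"dx":0.012,"dy":-0.11,"dz":0.075,"rx":0,"ry":0,"rz":0},{"gripper":1,"dx":0.018,"dy":-0.15,"dz":0.075,"rx":0,"ry":0,"rz":0},{"gripper":1,"dx":0.023,"dy":-0.19,"dz":0.075,"rx":0,"ry":0,"rz":0},{"gripper":1,"dx":0.028,"dy":-0.22,"dz":0.075,"rx":0,"ry":0,"rz":0}]'; python3 -m jog '[{"gripper":1,"dx":0,"dy":-0.02,"dz":0,"rx":0,"ry":0,"rz":0},{"gripper":1,"dx":0,"dy":-0.03,"dz":0,"rx":0,"ry":0,"rz":0},{"gripper":1,"dx":0,"dy":-0.03,"dz":0,"rx":0,"ry":0,"rz":0}]'
cat > look.py <<'E'
import sys
from h import *
n,f=sys.argv[1:3]
print("tcp",get_obs()["eef_pos"].round(4))
c=read_camera(n);cv2.imwrite(f"pics/{f}.png",c["pixels"]);W=cloud(c);np.save(f"/tmp/{f}.npy",W);print(c["cam_to_world"].round(3).tolist())
for l in("stand","keeper"):
    for d in cut_out(n,l)[:1]:
        m=d["mask"];np.save(f"/tmp/{f}_{l}.npy",m);P=W[m];P=P[~np.isnan(P[:,0])]
        print(l,round(d["conf"],2),np.round(d["box"]),np.round(np.median(P,0),4),np.round(np.percentile(P,2,0),4),np.round(np.percentile(P,98,0),4))
m=(abs(W[...,0]-.604)<.025)&(abs(W[...,1]+.18)<.025)&(W[...,2]>.035)&(W[...,2]<.08);P=W[m];print("post",len(P))
for a in range(35,80,5):
    Q=P[(P[:,2]*1000>=a)&(P[:,2]*1000<a+5)]
    if len(Q): print(a,len(Q),Q.mean(0).round(4),Q.min(0).round(4),Q.max(0).round(4))
E
python3 look.py wrist w3
```

```text
t: 6.45
eef_pos: [0.6112, 0.0342, 0.1867]
tool_rot: [-0.466, -0.532, -0.465, 0.532]
contact_force: [0.0, -0.1, -1.8]
gripper_width: 0.129
t: 6.75
eef_pos: [0.6112, 0.0061, 0.1865]
tool_rot: [-0.466, -0.532, -0.466, 0.532]
contact_force: [-0.6, -0.5, -1.4]
gripper_width: 0.13
tcp [0.6112 0.0061 0.1865]
[[0.991, -0.127, -0.04, 0.621], [-0.133, -0.944, -0.302, 0.084], [0.0, 0.305, -0.952, 0.31], [0.0, 0.0, 0.0, 1.0]]
stand 0.88 [334. 386.  86.  94.] [ 0.5874 -0.1742  0.0206] [ 0.5645 -0.1986  0.0188] [ 0.6171 -0.0025  0.2052]
keeper 0.97 [316. 340.  46. 110.] [0.6108 0.0144 0.1938] [ 0.6011 -0.0347  0.161 ] [0.6187 0.0187 0.198 ]
post 86
35 41 [ 0.6032 -0.1756  0.0376] [ 0.5985 -0.179   0.0352] [ 0.6075 -0.174   0.0399]
40 44 [ 0.6034 -0.1755  0.0425] [ 0.5984 -0.1787  0.04  ] [ 0.608  -0.1737  0.045 ]
45 1 [ 0.6005 -0.1756  0.0452] [ 0.6005 -0.1756  0.0452] [ 0.6005 -0.1756  0.0452]
```

View pics/w3.png

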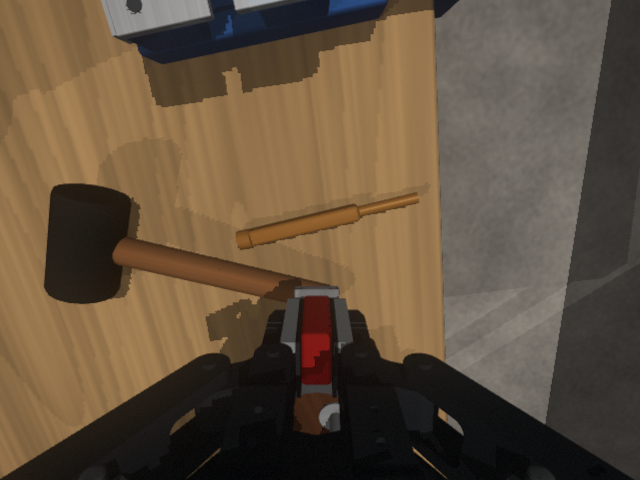

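```bash
python3 -m jog '[{"gripper":1,"dx":0,"dy":-0.03,"dz":0,"rx":0,"ry":0,"rz":0},{"gripper":1,"dx":0,"dy":-0.07,"dz":0,"rx":0,"ry":0,"rz":0},{"gripper":1,"dx":0,"dy":-0.105,"dz":0,"rx":0,"ry":0,"rz":0},{"gripper":1,"dx":0,"dy":-0.124,"dz":-0.01,"rx":0,"ry":0,"rz":0},{"gripper":1,"dx":0,"dy":-0.124,"dz":-0.04,"rx":0,"ry":0,"rz":0},{"gripper":1,"dx":0,"dy":-0.124,"dz":-0.06,"rx":0,"ry":0,"rz":0},{"gripper":1,"dx":0,"dy":-0.124,"dz":-0.06,"rx":0,"ry":0,"rz":0}]'; python3 look.py scene s3 | head -5;python3 look.py top t3 | head -5; python3 - <<'E'
import cv2,numpy as np
a=cv2.resize(cv2.imread("pics/s3.png")[200:320,170:330],(560,420),interpolation=cv2.INTER_CUBIC)
cv2.imwrite("pics/s3c.png",a)
E
```

```text
t: 7.6
eef_pos: [0.609, -0.1142, 0.1228]
tool_rot: [-0.465, -0.53, -0.469, 0.532]
contact_force: [-0.1, 0.6, -1.1]
gripper_width: 0.126
tcp [ 0.609  -0.1142  0.1228]
[[-0.556, 0.627, -0.546, 1.183], [0.831, 0.415, -0.371, 0.464], [-0.006, -0.66, -0.751, 1.027], [0.0, 0.0, 0.0, 1.0]]
stand 0.58 [226. 262.  70.  48.] [ 0.6216 -0.1679  0.0192] [ 0.5464 -0.2349  0.0031] [ 0.6709 -0.1112  0.062 ]
keeper 0.62 [234. 237.  40.  29.] [ 0.6178 -0.1519  0.0997] [ 0.5949 -0.1994  0.0942] [ 0.6318 -0.1007  0.1369]
post 44
tcp [ 0.612  -0.1148  0.127 ]
[[0.027, -0.987, 0.157, 0.283], [-1.0, -0.026, 0.01, -0.023], [-0.005, -0.157, -0.988, 1.387], [0.0, 0.0, 0.0, 1.0]]
stand 0.55 [366. 209.  12.  28.] [ 0.5589 -0.1405  0.0196] [ 0.5336 -0.156   0.0065] [ 0.5953 -0.1163  0.2014]
post 0
```

View pics/s3c.png

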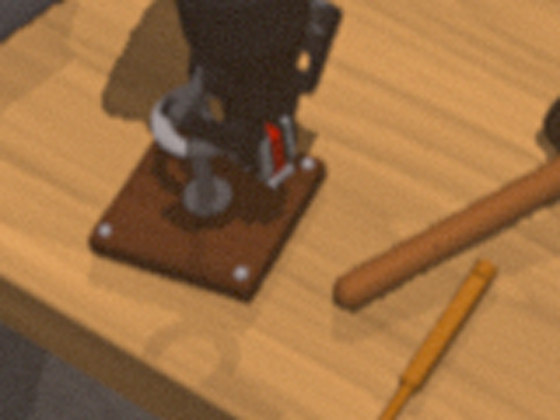

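```bash
python3 -m jog '[{"gripper":1,"dx":0,"dy":-0.003,"dz":-0.01,"rx":0,"ry":0,"rz":0},{"gripper":1,"dx":0,"dy":-0.003,"dz":-0.025,"rx":0,"ry":0,"rz":0},{"gripper":1,"dx":0,"dy":-0.003,"dz":-0.04,"rx":0,"ry":0,"rz":0},{"gripper":1,"dx":0,"dy":-0.003,"dz":-0.055,"rx":0,"ry":0,"rz":0},{"gripper":1,"dx":0,"dy":-0.003,"dz":-0.067,"rx":0,"ry":0,"rz":0},{"gripper":1,"dx":0,"dy":-0.003,"dz":-0.073,"rx":0,"ry":0,"rz":0},{"gripper":1,"dx":0,"dy":-0.003,"dz":-0.076,"rx":0,"ry":0,"rz":0},{"gripper":1,"dx":0,"dy":-0.003,"dz":-0.076,"rx":0,"ry":0,"rz":0}]'
```

```text
t: 8.7
eef_pos: [0.6113, -0.1193, 0.05]
tool_rot: [-0.466, -0.531, -0.466, 0.531]
contact_force: [0.9, 0.7, -1.3]
gripper_width: 0.13
```

```bash
python3 -m jog '[{"gripper":1,"dx":0,"dy":0,"dz":-0.001,"rx":0,"ry":0,"rz":0},{"gripper":0.6,"dx":0,"dy":0,"dz":-0.001,"rx":0,"ry":0,"rz":0},{"gripper":0.5,"dx":0,"dy":0,"dz":-0.001,"rx":0,"ry":0,"rz":0},{"gripper":0.5,"dx":0,"dy":0,"dz":-0.001,"rx":0,"ry":0,"rz":0},{"gripper":0.5,"dx":0,"dy":0,"dz":0.015,"rx":0,"ry":0,"rz":0},{"gripper":0.5,"dx":0,"dy":0,"dz":0.045,"rx":0,"ry":0,"rz":0},{"gripper":0.5,"dx":0,"dy":0.02,"dz":0.09,"rx":0,"ry":0,"rz":0},{"gripper":0.5,"dx":-0.005,"dy":0.06,"dz":0.12,"rx":0,"ry":0,"rz":4},{"gripper":0.4,"dx":-0.01,"dy":0.1,"dz":0.15,"rx":0,"ry":0,"rz":9},{"gripper":0.4,"dx":-0.015,"dy":0.145,"dz":0.16,"rx":0,"ry":0,"rz":9}]'; python3 look.py wrist w4;  python3 - <<'E'
from h import *
W=np.load("/tmp/w4.npy");m=(W[...,2]>.0235)&(W[...,2]<.028)&(abs(W[...,0]-.604)<.05)&(W[...,1]>-.23)&(W[...,1]<-.15);P=W[m];print("plate",len(P),P.mean(0),P.min(0),P.max(0))
c=cv2.imread("pics/w4.png");hsv=cv2.cvtColor(c,cv2.COLOR_BGR2HSV)
red=((hsv[...,0]<6)|(hsv[...,0]>174))&(hsv[...,1]>150)&(hsv[...,2]>60)&(W[...,2]>.05)
P=W[red]
if len(P):print("red",len(P),P.mean(0),cv2.minAreaRect((P[:,:2]*1000).astype(np.float32)))
E
```

```text
t: 9.7
eef_pos: [0.5978, 0.0265, 0.2153]
tool_rot: [0.508, 0.495, 0.505, -0.492]
contact_force: [1.5, 1.0, 0.1]
gripper_width: 0.601
tcp [0.5978 0.0265 0.2153]
[[1.0, 0.023, 0.014, 0.594], [0.027, -0.952, -0.304, 0.105], [0.007, 0.304, -0.952, 0.339], [0.0, 0.0, 0.0, 1.0]]
stand 0.64 [312. 392. 125.  86.] [ 0.597  -0.1526  0.0202] [ 0.5406 -0.1992  0.0067] [ 0.6607 -0.1126  0.041 ]
keeper 0.6 [318. 394.  60.  81.] [ 0.6077 -0.158   0.0256] [ 0.5742 -0.2013  0.0224] [ 0.6319 -0.1079  0.0597]
post 188
35 45 [ 0.6038 -0.176   0.0373] [ 0.5985 -0.1802  0.035 ] [ 0.6098 -0.1735  0.04  ]
40 45 [ 0.604  -0.176   0.0424] [ 0.5985 -0.1794  0.04  ] [ 0.6097 -0.1738  0.0449]
45 46 [ 0.6038 -0.1759  0.0474] [ 0.5985 -0.1792  0.0451] [ 0.6095 -0.1739  0.0499]
50 44 [ 0.6039 -0.1758  0.0525] [ 0.5986 -0.1789  0.0504] [ 0.6095 -0.1738  0.0549]
55 8 [ 0.604  -0.1745  0.056 ] [ 0.6014 -0.1755  0.0551] [ 0.6063 -0.1737  0.0568]
plate 1210 [ 0.6025164  -0.17661349  0.02515237] [ 0.57194324 -0.20609019  0.02350137] [ 0.63462997 -0.15000828  0.0277812 ]
red 330 [ 0.6107359  -0.11689052  0.05781433] ((610.9192504882812, -119.15122985839844), (21.964855194091797, 11.927999496459961), 83.10358428955078)
```

View pics/w4.png

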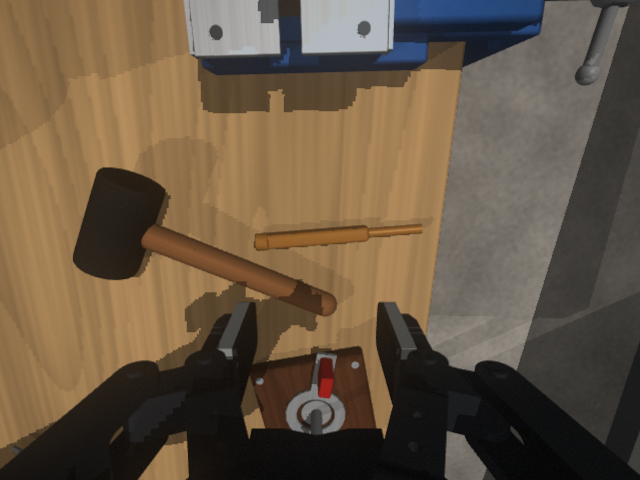

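```bash
python3 -m jog '[{"gripper":0.4,"dx":-0.003,"dy":0.03,"dz":0,"rx":0,"ry":0,"rz":0.8},{"gripper":0.4,"dx":-0.008,"dy":0.07,"dz":0,"rx":0,"ry":0,"rz":0.8},{"gripper":0.4,"dx":-0.013,"dy":0.11,"dz":0,"rx":0,"ry":0,"rz":0.8},{"gripper":0.4,"dx":-0.018,"dy":0.15,"dz":0,"rx":0,"ry":0,"rz":0.8},{"gripper":0.4,"dx":-0.022,"dy":0.17,"dz":-0.01,"rx":0,"ry":0,"rz":0.8},{"gripper":0.4,"dx":-0.022,"dy":0.17,"dz":-0.03,"rx":0,"ry":0,"rz":0.8},{"gripper":0.4,"dx":-0.022,"dy":0.17,"dz":-0.05,"rx":0,"ry":0,"rz":0.8},{"gripper":0.4,"dx":-0.022,"dy":0.17,"dz":-0.06,"rx":0,"ry":0,"rz":0.8},{"gripper":0.4,"dx":-0.022,"dy":0.17,"dz":-0.06,"rx":0,"ry":0,"rz":0.8}]'; python3 - <<'E'
from h import *
from scipy.spatial.transform import Rotation as R
o=get_obs();q=o["tool_rot"];print(o["eef_pos"],o["contact_force"],R.from_quat(q[[1,2,3,0]]).as_matrix().round(3).tolist())
c=read_camera("wrist");W=cloud(c);np.save("/tmp/w5.npy",W)
for d in cut_out("wrist","block")[:1]:
    m=d["mask"]&(W[...,2]>.119)&(W[...,2]<.126);P=W[m];print(d["conf"],len(P),P.mean(0),cv2.minAreaRect((P[:,:2]*1000).astype(np.float32)))
E
```

```text
t: 10.75
eef_pos: [0.5737, 0.1941, 0.149]
tool_rot: [0.509, 0.489, 0.51, -0.491]
contact_force: [-0.1, -0.2, 1.3]
gripper_width: 0.599
[0.57373944 0.19406776 0.14904359] [-0.11244785 -0.23039586  1.31965381] [[-0.003, 0.999, 0.039], [-0.001, 0.039, -0.999], [-1.0, -0.003, 0.001]]
0.93 2041 [0.57599219 0.19715274 0.12220143] ((576.0074462890625, 196.11265563964844), (17.716218948364258, 26.73468780517578), 3.163450002670288)
```

```bash
python3 -m jog '[{"gripper":0.4,"dx":0.0023,"dy":0.002,"dz":-0.015,"rx":0,"ry":0,"rz":0.3},{"gripper":0.4,"dx":0.0023,"dy":0.002,"dz":-0.03,"rx":0,"ry":0,"rz":0.3},{"gripper":0.4,"dx":0.0023,"dy":0.002,"dz":-0.038,"rx":0,"ry":0,"rz":0.3},{"gripper":0.4,"dx":0.0023,"dy":0.002,"dz":-0.038,"rx":0,"ry":0,"rz":0.3},{"gripper":0.4,"dx":0.0023,"dy":0.002,"dz":-0.038,"rx":0,"ry":0,"rz":0.3},{"gripper":1,"dx":0.0023,"dy":0.002,"dz":-0.038,"rx":0,"ry":0,"rz":0.3},{"gripper":1,"dx":0.0023,"dy":0.002,"dz":-0.038,"rx":0,"ry":0,"rz":0.3},{"gripper":1,"dx":0.0023,"dy":0.002,"dz":-0.038,"rx":0,"ry":0,"rz":0.3},{"gripper":1,"dx":0.0023,"dy":0.002,"dz":-0.038,"rx":0,"ry":0,"rz":0.3}]' 80
```

```text
t: 11.75
eef_pos: [0.5769, 0.198, 0.113]
tool_rot: [0.512, 0.489, 0.511, -0.488]
contact_force: [-0.5, 0.2, 3.3]
gripper_width: 0.198
```

```bash
python3 -m jog '[{"gripper":1,"dx":0.0027,"dy":0.0001,"dz":0.0003,"rx":-0.1,"ry":2,"rz":0},{"gripper":1,"dx":0.0053,"dy":0.0002,"dz":0.0004,"rx":-0.2,"ry":4,"rz":0},{"gripper":1,"dx":0.008,"dy":0.0003,"dz":0.0005,"rx":-0.25,"ry":6,"rz":0},{"gripper":1,"dx":0.0107,"dy":0.0005,"dz":0.0005,"rx":-0.35,"ry":8,"rz":0},{"gripper":1,"dx":0.0133,"dy":0.0006,"dz":0.0004,"rx":-0.45,"ry":10,"rz":0},{"gripper":1,"dx":0.0133,"dy":0.0006,"dz":0.0004,"rx":-0.45,"ry":10,"rz":0},{"gripper":1,"dx":0.0133,"dy":0.0006,"dz":0.0004,"rx":-0.45,"ry":10,"rz":0}]' 
cat > st.py <<'E'
from h import *
from scipy.spatial.transform import Rotation as R
import sys
o=get_obs();q=o["tool_rot"];print(o["eef_pos"].round(4),o["contact_force"].round(1),o["torque"].round(2));a=R.from_quat(q[[1,2,3,0]]).as_matrix();print("tool x",a[:,0].round(3))
for n in sys.argv[2:]:
    c=read_camera(n);cv2.imwrite(f"pics/{sys.argv[1]}{n}.png",c["pixels"]);W=cloud(c)
    pad=(W[...,2]>.0805)&(W[...,2]<.0855)&(abs(W[...,0]-.575)<.09)
    for y0 in np.arange(.153,.244,.006):
        m=pad&(abs(W[...,1]-y0)<.002);x=np.sort(W[m][:,0])
        if len(x)>8:
            d=np.diff(x);i=d.argmax();s=.04*(y0-.196);print(n,round(y0,3),(x[[0,i,i+1,-1]]+s).round(4))
E
python3 st.py r1 scene wrist
```

```text
t: 12.45
eef_pos: [0.589, 0.1985, 0.1132]
tool_rot: [0.466, 0.441, 0.553, -0.532]
contact_force: [-3.2, -0.8, 5.9]
gripper_width: 0.201
[0.589  0.1985 0.1132] [-3.2 -0.8  5.9] [-0.14  0.84  0.02]
tool x [-0.176 -0.008 -0.984]
scene 0.153 [0.5585 0.5718 0.59   0.6409]
scene 0.159 [0.5905 0.6423 0.6479 0.6479]
scene 0.165 [0.6097 0.615  0.6183 0.6465]
scene 0.171 [0.6097 0.6317 0.6358 0.6464]
scene 0.177 [0.6127 0.6343 0.6381 0.642 ]
scene 0.183 [0.6096 0.6172 0.6218 0.6466]
scene 0.189 [0.6091 0.6202 0.6242 0.6433]
scene 0.195 [0.5259 0.5259 0.6055 0.6458]
scene 0.201 [0.5139 0.5483 0.603  0.6446]
scene 0.207 [0.5164 0.5689 0.593  0.6454]
scene 0.213 [0.5129 0.5709 0.5908 0.6431]
scene 0.219 [0.5152 0.5689 0.5887 0.6428]
scene 0.225 [0.5159 0.5714 0.588  0.6471]
scene 0.231 [0.5167 0.5698 0.5904 0.6467]
scene 0.237 [0.5184 0.5698 0.5872 0.6477]
scene 0.243 [0.559  0.5673 0.5879 0.6471]
wrist 0.153 [0.5889 0.595  0.5955 0.5955]
wrist 0.159 [0.5331 0.5356 0.5365 0.5372]
wrist 0.165 [0.5159 0.5191 0.5195 0.5458]
wrist 0.171 [0.5159 0.5159 0.5164 0.5497]
wrist 0.177 [0.516  0.5527 0.6179 0.6289]
wrist 0.183 [0.5156 0.5542 0.6134 0.6437]
wrist 0.189 [0.5156 0.5559 0.6113 0.6441]
wrist 0.195 [0.5153 0.5651 0.6091 0.6449]
wrist 0.201 [0.5154 0.5698 0.6006 0.6422]
wrist 0.207 [0.5129 0.5699 0.5788 0.6444]
wrist 0.213 [0.5156 0.5698 0.5878 0.642 ]
wrist 0.219 [0.5153 0.5698 0.5881 0.6418]
wrist 0.225 [0.5153 0.5695 0.5881 0.6418]
wrist 0.231 [0.515  0.5696 0.5879 0.6428]
wrist 0.237 [0.515  0.5695 0.5879 0.6452]
wrist 0.243 [0.588  0.5941 0.5945 0.6415]
```

```bash
python3 - <<'E'
from h import *
for f in("w1","w5"):
    W=np.load(f"/tmp/{f}.npy")
    pad=(W[...,2]>.0805)&(W[...,2]<.0855)&(abs(W[...,0]-.575)<.09)
    for y0 in np.arange(.153,.244,.006):
        m=pad&(abs(W[...,1]-y0)<.002);x=np.sort(W[m][:,0])
        if len(x)>8:
            d=np.diff(x);i=d.argmax();s=.04*(y0-.196);print(f,round(y0,3),(x[[0,i,i+1,-1]]+s).round(4))
E
```

```text
w1 0.153 [0.517  0.5702 0.5844 0.6375]
w1 0.159 [0.5132 0.5693 0.5837 0.6389]
w1 0.165 [0.517  0.5675 0.5847 0.6375]
w1 0.171 [0.5163 0.5546 0.5949 0.6373]
w1 0.177 [0.5167 0.5668 0.6009 0.6369]
w1 0.183 [0.5163 0.567  0.5879 0.6369]
w1 0.189 [0.5144 0.5662 0.588  0.637 ]
w1 0.195 [0.5139 0.5664 0.5881 0.6365]
w1 0.201 [0.5166 0.5666 0.5871 0.6365]
w1 0.207 [0.5138 0.5464 0.56   0.6363]
w1 0.213 [0.5133 0.5855 0.602  0.6384]
w1 0.219 [0.5158 0.5575 0.5952 0.6393]
w1 0.225 [0.5155 0.5693 0.5913 0.6368]
w1 0.231 [0.5158 0.5695 0.5923 0.6367]
w1 0.237 [0.5155 0.5725 0.5927 0.6366]
w1 0.243 [0.5947 0.5992 0.6003 0.6363]
w5 0.153 [0.5381 0.5698 0.5839 0.6085]
w5 0.159 [0.5385 0.6077 0.6369 0.6369]
w5 0.165 [0.5382 0.608  0.6336 0.6408]
w5 0.171 [0.5161 0.5653 0.5882 0.6373]
w5 0.177 [0.5149 0.5653 0.5881 0.639 ]
w5 0.183 [0.5129 0.5654 0.5881 0.6378]
w5 0.189 [0.5156 0.5655 0.5879 0.637 ]
w5 0.195 [0.5135 0.5656 0.5872 0.6405]
w5 0.201 [0.5157 0.5662 0.586  0.6402]
w5 0.207 [0.5147 0.5804 0.5831 0.637 ]
w5 0.213 [0.5156 0.5696 0.583  0.6394]
w5 0.219 [0.5129 0.5691 0.583  0.6367]
w5 0.225 [0.5156 0.5691 0.5829 0.6396]
w5 0.231 [0.5136 0.5692 0.5828 0.6365]
w5 0.237 [0.5156 0.5692 0.5827 0.6366]
w5 0.243 [0.5829 0.5834 0.5845 0.6365]
```

```bash
python3 -m jog '[{"gripper":1,"dx":-0.0026,"dy":-0.0001,"dz":0.0001,"rx":0.1,"ry":-2,"rz":0},{"gripper":1,"dx":-0.0053,"dy":-0.0002,"dz":0.0001,"rx":0.2,"ry":-4,"rz":0},{"gripper":1,"dx":-0.008,"dy":-0.0003,"dz":0.0,"rx":0.25,"ry":-6,"rz":0},{"gripper":1,"dx":-0.0106,"dy":-0.0005,"dz":-0.0001,"rx":0.35,"ry":-8,"rz":0},{"gripper":1,"dx":-0.0133,"dy":-0.0006,"dz":-0.0004,"rx":0.45,"ry":-10,"rz":0},{"gripper":1,"dx":-0.016,"dy":-0.0007,"dz":-0.0001,"rx":0.55,"ry":-12,"rz":0},{"gripper":1,"dx":-0.0186,"dy":-0.0008,"dz":0,"rx":0.6,"ry":-14,"rz":0},{"gripper":1,"dx":-0.0213,"dy":-0.0009,"dz":0.0001,"rx":0.7,"ry":-16,"rz":0},{"gripper":1,"dx":-0.024,"dy":-0.0011,"dz":0.0001,"rx":0.8,"ry":-18,"rz":0},{"gripper":1,"dx":-0.0266,"dy":-0.0012,"dz":0,"rx":0.9,"ry":-20,"rz":0}]'; python3 -m jog '[{"gripper":1,"dx":0,"dy":0,"dz":0,"rx":0,"ry":0,"rz":0},{"gripper":1,"dx":0,"dy":0,"dz":0,"rx":0,"ry":0,"rz":0}]';python3 st.py r2 wrist | awk '/tool|^\[/||$2>.2'
```

```text
t: 13.55
eef_pos: [0.5645, 0.1973, 0.1134]
tool_rot: [0.553, 0.532, 0.466, -0.441]
contact_force: [4.6, 0.1, -3.3]
gripper_width: 0.194
t: 13.75
eef_pos: [0.5641, 0.1973, 0.1133]
tool_rot: [0.552, 0.532, 0.467, -0.441]
contact_force: [3.3, 0.5, 1.6]
gripper_width: 0.196
[0.5641 0.1973 0.1133] [3.3 0.5 1.6] [ 0.16 -0.46  0.04]
tool x [ 0.175  0.009 -0.985]
wrist 0.201 [0.5098 0.5586 0.5879 0.6423]
wrist 0.207 [0.5072 0.574  0.5876 0.642 ]
wrist 0.213 [0.5079 0.564  0.5876 0.644 ]
wrist 0.219 [0.5078 0.5635 0.5876 0.6421]
wrist 0.225 [0.5087 0.5634 0.5875 0.642 ]
wrist 0.231 [0.5096 0.5634 0.5873 0.6418]
wrist 0.237 [0.5098 0.5635 0.5871 0.6416]
wrist 0.243 [0.588  0.5909 0.5915 0.6417]
```

```bash
python3 -m jog '[{"gripper":1,"dx":0.0027,"dy":0.0001,"dz":0.0001,"rx":-0.1,"ry":2,"rz":0},{"gripper":1,"dx":0.0053,"dy":0.0002,"dz":0.0001,"rx":-0.2,"ry":4,"rz":0},{"gripper":1,"dx":0.008,"dy":0.0003,"dz":0,"rx":-0.25,"ry":6,"rz":0},{"gripper":1,"dx":0.0107,"dy":0.0005,"dz":-0.0001,"rx":-0.35,"ry":8,"rz":0},{"gripper":1,"dx":0.0128,"dy":0.0006,"dz":-0.0002,"rx":-0.45,"ry":10,"rz":0},{"gripper":1,"dx":0.0128,"dy":0.0006,"dz":-0.0002,"rx":-0.45,"ry":10,"rz":0},{"gripper":1,"dx":0.0128,"dy":0.0006,"dz":0.002,"rx":-0.45,"ry":10,"rz":0},{"gripper":1,"dx":0.0128,"dy":0.0006,"dz":0.005,"rx":-0.45,"ry":10,"rz":0},{"gripper":1,"dx":0.0128,"dy":0.0006,"dz":0.008,"rx":-0.45,"ry":10,"rz":0}]'; python3 st.py r3
```

```text
t: 14.7
eef_pos: [0.5757, 0.1971, 0.1203]
tool_rot: [0.511, 0.488, 0.511, -0.489]
contact_force: [2.2, -0.9, -5.7]
gripper_width: 0.197
[0.5757 0.1971 0.1203] [ 2.2 -0.9 -5.7] [ 0.1  -0.48  0.04]
tool x [-0.001 -0.001 -1.   ]
```

```bash
python3 -m jog '[{"gripper":1,"dx":0,"dy":0,"dz":0.005,"rx":0,"ry":0,"rz":0},{"gripper":1,"dx":0,"dy":0,"dz":0.012,"rx":0,"ry":0,"rz":0},{"gripper":1,"dx":0,"dy":0,"dz":0.02,"rx":0,"ry":0,"rz":0},{"gripper":1,"dx":0,"dy":0,"dz":0.03,"rx":0,"ry":0,"rz":0},{"gripper":1,"dx":0,"dy":0,"dz":0.04,"rx":0,"ry":0,"rz":0},{"gripper":1,"dx":0,"dy":0,"dz":0.05,"rx":0,"ry":0,"rz":0},{"gripper":1,"dx":0,"dy":0,"dz":0.056,"rx":0,"ry":0,"rz":0},{"gripper":1,"dx":0,"dy":0,"dz":0.059,"rx":0,"ry":0,"rz":0},{"gripper":1,"dx":0,"dy":0,"dz":0.059,"rx":0,"ry":0,"rz":0},{"gripper":1,"dx":0,"dy":0,"dz":0.059,"rx":0,"ry":0,"rz":0}]'; python3 st.py r4 scene wrist| awk '/tool|^\[/||$2>.21';  python3 - <<'E'
from h import *
for n in("scene","top"):
    c=read_camera(n);W=cloud(c)
    for l in("block","keeper"):
        for d in cut_out(n,l)[:1]:
            P=W[d["mask"]];P=P[P[:,0]>0];print(n,l,d["conf"],np.median(P,0).round(4),np.percentile(P,3,0).round(4),np.percentile(P,97,0).round(4))
c=cv2.imread("pics/r4scene.png")[200:400,160:460]
cv2.imwrite("pics/r4c.png",cv2.resize(c,(780,520),interpolation=cv2.INTER_CUBIC))
E
```

```text
t: 15.7
eef_pos: [0.5758, 0.1974, 0.1794]
tool_rot: [0.511, 0.488, 0.511, -0.489]
contact_force: [0.6, -0.9, -3.6]
gripper_width: 0.198
[0.5758 0.1974 0.1794] [ 0.6 -0.9 -3.6] [ 0.03  0.05 -0.03]
tool x [-0.001 -0.    -1.   ]
scene 0.213 [0.5114 0.5628 0.5881 0.6466]
scene 0.219 [0.5082 0.5662 0.5893 0.6429]
scene 0.225 [0.5112 0.5643 0.5894 0.6392]
scene 0.231 [0.5074 0.5637 0.5872 0.6443]
scene 0.237 [0.5088 0.5647 0.5897 0.6462]
scene 0.243 [0.5881 0.6062 0.6119 0.6464]
wrist 0.213 [0.5098 0.5637 0.588  0.642 ]
wrist 0.219 [0.5066 0.5638 0.5879 0.6419]
wrist 0.225 [0.5095 0.5637 0.5877 0.6416]
wrist 0.231 [0.5078 0.5633 0.5876 0.6413]
wrist 0.237 [0.5098 0.5634 0.5876 0.6426]
wrist 0.243 [0.5881 0.6407 0.6414 0.6416]
scene block 0.83 [0.5825 0.2029 0.1306] [0.5678 0.1866 0.1053] [0.5858 0.2095 0.1845]
scene keeper 0.82 [ 0.6142 -0.1557  0.0252] [ 0.577  -0.2083  0.0203] [ 0.6317 -0.1072  0.0585]
top keeper 0.63 [ 0.6054 -0.1655  0.025 ] [ 0.5753 -0.2096  0.0192] [ 0.6293 -0.1139  0.0593]
```

View pics/r4c.png

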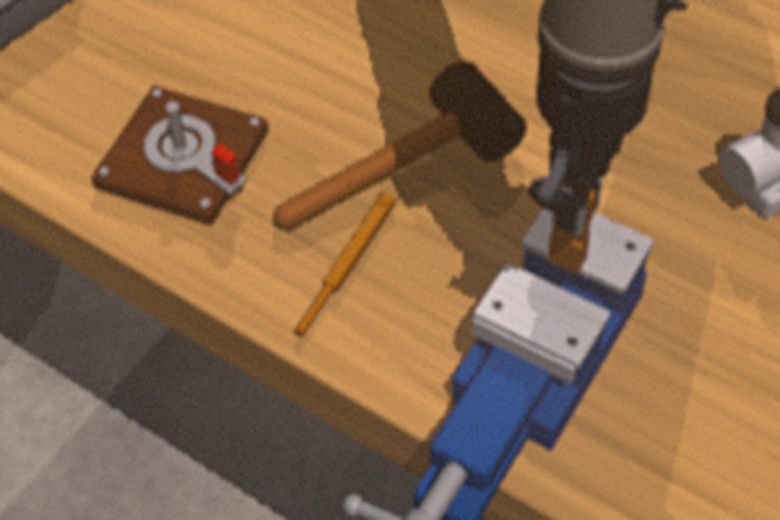

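The picture shows the keeper round the post (crop pixel 178,145). The block hangs upright above the opened pads (570,235), its underside at z ≈ 0.104, about 2 cm above the pads. I'm handing in.

```bash
python3 -c "
from station import *
print(abs(get_obs()['joint_vel']).max()); print(hand_in())"
```

```text
0.0014988889304325115
the job is handed in; nothing more can be done
None
```

The job is done and handed in at about t = 16 s, with no verdict reported. The keeper hangs on the post, and the gripper is holding the block upright and still over the vise.

- **Keeper:** it lies flat on the stand, released. From the wrist image, its eye is about 1 mm from the post axis.
- **Pads:** I rocked the block about 10° each way. The wrist camera shows the far pad back about 5 mm and the near pad about 5.7 mm.
- **Block:** it lifted out without jamming and the arm is at rest. The lowest visible point is z ≈ 0.105 and the lift puts the underside near 0.104, so it is about 2 cm above the pad tops. It is centred within a few mm.
- **Bystanders:** I saw none of them disturbed in the last picture, but I did not measure their positions again. That crop shows only the mallet, punch and part of the carburetor.
- **Disagreements:** the scene camera gave pad edges 1–2 mm off the wrist camera's, but agrees that both pads are well past 2 mm. In the final top view the network did not find the block, which was probably hidden under the gripper.

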